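Slide a sample plate out of its stage and lay it on the drying rack

TASK

Slide the thin steel sample plate along its channel, keeping it flat, until a good part of it (about 3 to 5 cm) sticks out past the open end of the raised stage and can be pinched. Then take it by the part that sticks out and lay it across the two bars of the drying rack, spotted side still up, level, its long side square across the bars, centred, and let go. Do not drop the plate or disturb the two round dishes standing near.

Things in the scene. Friction and masses are not known exactly. Their poses are not given: they have to be found in the camera images.
- plate_center (a point): Centre (half-way up) of the loose steel plate with a grid of dark spots, 110 (its x) x 52 (its y) x 4 mm (z, up), 80 to 170 g. It starts in the stage's channel, x axes parallel, top flush with the side rails, so its edges cannot be gripped there. It slides easily (friction about 0.2) when its back edge is pushed or a fingertip pressed on its top (3 to 8 N) is drawn along. It tips if over half sticks out.
- stage_lip (a point): Middle of the open end's edge of the fixed stage, at channel floor height (56 mm over the bench). Stage axes: the open end faces -x, so the plate leaves along -x; y across, z up. Under and before this edge is free air down to the bench, but for the stage's own 14 mm slab, and feet 30 mm or more behind the edge. At the start the plate's near end is 30 to 45 mm inside.
- stage: The stage: fixed grey table on four feet, 190 mm (x) x 96 mm (y); origin on the bench under its middle, 95 mm behind the open edge. Channel 56 mm wide between grey side rails, each 20 mm wide and 4 mm high; a stop strip 4 mm high closes it at +x, 186 mm from the open edge. 30 to 47 mm of channel floor lie free behind the plate at the start.
- rack_rest (a point): Centre of the fixed drying rack at the height of its bar tops (60 mm over the bench). Two round steel bars, 8 mm thick, run along its y, 40 mm apart (at x = -20 and +20 mm), free over 140 mm. They stand over a white drip tray 120 (x) x 180 (y) mm with a 14 mm rim; nothing is higher than the bars. The plate's x axis goes along the rack's x (either way round), its centre 2 mm above this point.
- dish_a: Clear covered round dish, 62 mm across, 15 mm high, on the bench between the robot, the stage and the rack; origin at the centre of its underside. A bystander.
- dish_b: Clear covered round dish, 62 mm across, 15 mm high, on the bench to the far left of the rack; origin at the centre of its underside. A bystander.
Mind the look-alikes: they are no part of the job. There is more than one size of the part that bears plate_center; the job needs the larger.

How it is judged:
By the outcome, as a careful person would: the job done as asked, in the order asked, and still so for the second after the job is handed in, with the robot touching nothing.
It also fails if it takes over 48 s, if anything falls off the work surface, if the arm or the gripper's body presses on something with over 40 N, if the wrist force passes 120 N, or if a joint passes its speed limit or range.

ROBOT

A 6-joint arm with a two-finger parallel gripper is mounted at the origin on the work surface; the furniture and walls round the work are solid. World frame = base frame: x ahead of the robot, y to its left, z up, the work surface at z = 0. Lengths are in mm, angles in rad, forces in N, time in s.
With the tool pointing down it reaches from about 275 to 975 mm from the base axis. Payload 8.4 kg.
Tool frame: the origin (TCP) lies midway between the tips of the shut fingers; the grasp point (between the pads) lies 19 mm behind it; y points along the fingers, z is the direction in which the jaws open and shut, and the axes are right-handed (so a half turn about y gives the same grasp; the last joint's range is limited). The gripper opens to 92 mm and grips with 3 to 60 N. Pads are 20 mm wide; open, the fingers measure 128 mm over their backs; the gripper's body (75 mm by 189 mm) begins 69 mm behind the grasp point.
Start: joints at [-1.216, 0.353, 1.633, -0, 1.155, -0.002], TCP at [218.297, -585.64, 214.583] pointing down, gripper open.
Joint ranges: [-2.63, 2.63], [-0.92, 2.1], [0.06, 2.66], [-1.3, 4.44], [0, 2.69], [-3.02, 3.02]. Speed limits (rad/s): [2.22, 2.22, 2.79, 3.14, 3.14, 3.14].

INTERFACE

Orientations are given as a unit quaternion [w, x, y, z].
In Python, from cell import status, vision, ticket gives the robot as it stands. The module is installed in compiled form; this text tells all that it offers.
- The arm moves only by the tool jog_arm, never from a script. Its arguments are lists of equal length, an entry for each row: "translation": the shift along the tool's x, y, z in cm, a list of three; "roll": the turn about the tool's y in rad; "claw": the opening, from 0 (shut) to 1 (fully open). A call has 1 to 5 rows; each row is the pose to reach, as a shift and turn from the pose commanded when the call began, along the tool's axes at that moment; what a row does not reach only later rows make up. A row lasts 1/8 s, in which the tool goes at most 62.5 mm and 10.7 degrees, less where a joint would pass 70% of its speed; a pose out of reach is approached as far as the arm can. A call with a gripper value outside its range is refused whole. The fingers move at their own pace and stop on an object; the grip force is fixed at half the most. Time passes only in rows, so rows that repeat a pose let the fingers close. It gives the time, the measured TCP pose, the force and the opening at its end, in the units of the state.
- status.state(): the state, without advancing time (a new reading comes with each control period).
- vision.read_camera(name): name is "side" or "top"; returns a dict with "frame" (384x512x3 uint8, blue, green, red), "depth" (384x512 float32, mm along the optical axis (not along the pixel's ray), 0 where there is no reading), "intrinsics" (3x3 intrinsics, pixels), "R" (3x3) and "t" (3): a world point X has camera coordinates R X + t. Camera axes: x right, y down, z forward; pixel columns grow to the right and rows downward; lengths in mm; the calibration is good to about 2 mm. A picture is of the moment at which its call begins.
- ticket.hand_in(): hands the job in, once; it reports no verdict.
The state is a dict: "t": time; "joint_positions": joint angles; "joint_velocities": joint speeds; "joint_efforts": joint torques, N m; "tool_pos": TCP position; "tcp_rot": TCP orientation; "contact_force": force on the tool from outside, world axes, zero at the start; "torque": the same for the moment, N m; "width": finger opening in mm.
Only numpy, scipy, OpenCV 4.12 (cv2) and the standard library are available. Lean on these libraries where they do the work, as an engineer would, in place of code of your own. Each camera call takes 0.05 s, during which the arm holds its last target.

## Working session

There is one attempt and no reset: what is moved stays moved. The work goes in short steps, Python scripts to look and compute and a tool call to move; the robot and the scene stay as the last step left them, time stands still between calls to the robot, and variables do not carry over. Pictures are saved under pics/ and viewed, and the job is handed in when it is done.

Besides the shell and the picture viewer there is one more tool, called after "Request:" as a command line: name --pt "numbers of a row" for each row, then --argument value for the rest. jog_arm: Moves the arm, as the interface text tells. Its arguments: {"type":"object","properties":{"translation":{"type":"array"},"roll":{"type":"array"},"claw":{"type":"array"}},"required":["translation","roll","claw"]}

```bash
mkdir -p pics; python3 - <<'E'
from cell import status, vision
import cv2,numpy as np,pickle
print(status.state())
for n in("top","side"):
    c=vision.read_camera(n); cv2.imwrite(f"pics/{n}0.png",c["frame"]); pickle.dump(c,open(f"{n}0.pkl","wb"))
    print(n,c["intrinsics"],c["R"],c["t"], -c["R"].T@c["t"])
E
```

```text
{'t': 0.0, 'joint_positions': array([-1.21641382e+00,  3.53626865e-01,  1.63411290e+00,  7.34211205e-06,
        1.15523329e+00, -2.38266622e-03]), 'joint_velocities': array([-0.00074893,  0.00100573,  0.00256131, -0.00013377,  0.00106432,
        0.00036565]), 'joint_efforts': array([-2.00965667e-03, -5.93845081e+01, -3.34214544e+01,  6.96107768e-02,
        2.35223566e-02, -1.17080167e-04]), 'tool_pos': array([ 218.11816367, -585.17427241,  213.88608906]), 'tcp_rot': array([ 0.12538348, -0.12554971,  0.69636733, -0.69540549]), 'contact_force': array([-0.08083157,  0.51852841, -0.30530934]), 'torque': array([ 0.01482416, -0.0534591 , -0.04299286]), 'width': 91.7651826641632}
top [[444.7742309    0.         256.76376956]
 [  0.         444.7742309  189.20144791]
 [  0.           0.           1.        ]] [[ 0.00790937 -0.99972728 -0.02197295]
 [-0.99850076 -0.00670565 -0.0543255 ]
 [ 0.05416334  0.02236968 -0.99828149]] [  22.68333524  521.65890722 1190.52856127] [ 4.56214404e+02 -4.56534722e-01  1.21732042e+03]
side [[358.345333     0.         260.39038186]
 [  0.         358.345333   189.57761864]
 [  0.           0.           1.        ]] [[ 0.86151795  0.50757176  0.01255896]
 [ 0.3992608  -0.66198299 -0.63432588]
 [-0.31365209  0.55149744 -0.77296374]] [-449.21399873 -142.13502113 1096.41456334] [ 787.64758097 -470.75245034  762.9704413 ]
```

View pics/top0.png

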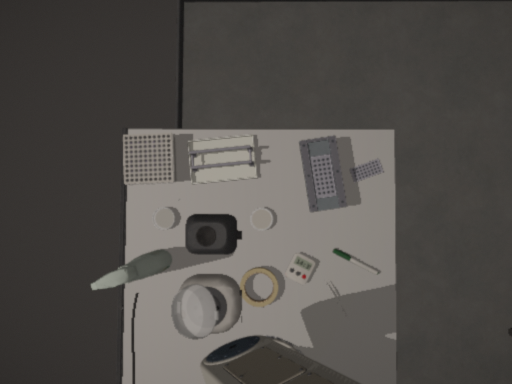

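View pics/side0.png

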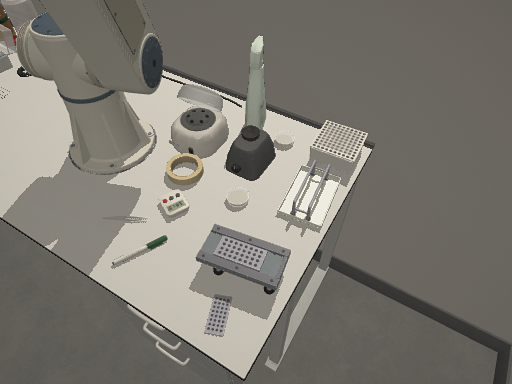

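```bash
python3 - <<'E'
import cv2
a=cv2.imread("pics/top0.png");b=cv2.imread("pics/side0.png")
cv2.imwrite("pics/c1.png",cv2.resize(a[125:225,290:400],None,fx=6,fy=6,interpolation=cv2.INTER_CUBIC)[:600,:])
cv2.imwrite("pics/c2.png",cv2.resize(a[125:235,150:280],None,fx=5,fy=5,interpolation=cv2.INTER_CUBIC))
cv2.imwrite("pics/c3.png",cv2.resize(b[150:345,180:350],None,fx=3,fy=3,interpolation=cv2.INTER_CUBIC))
E
```

```text
(no output)
```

View pics/c1.png

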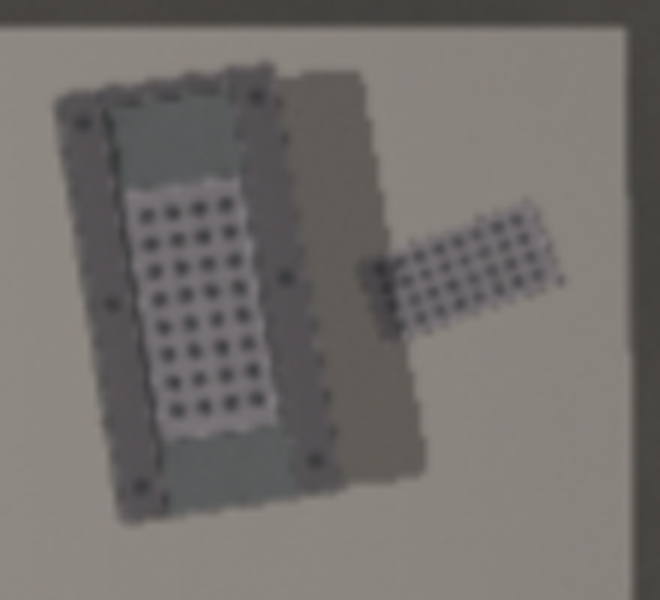

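View pics/c2.png

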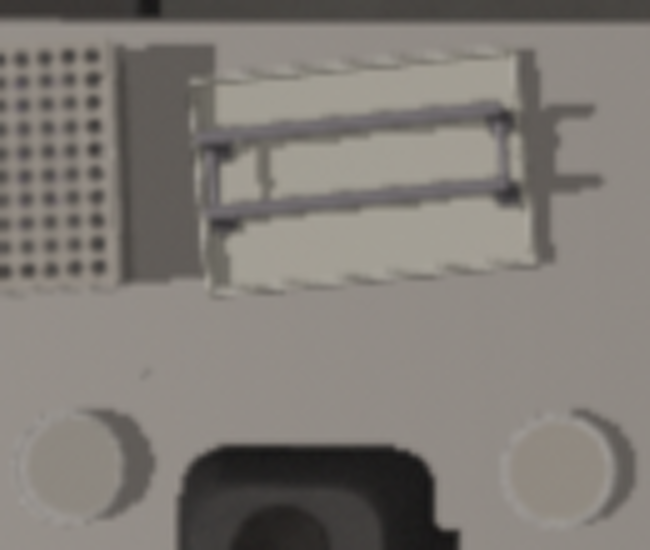

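View pics/c3.png

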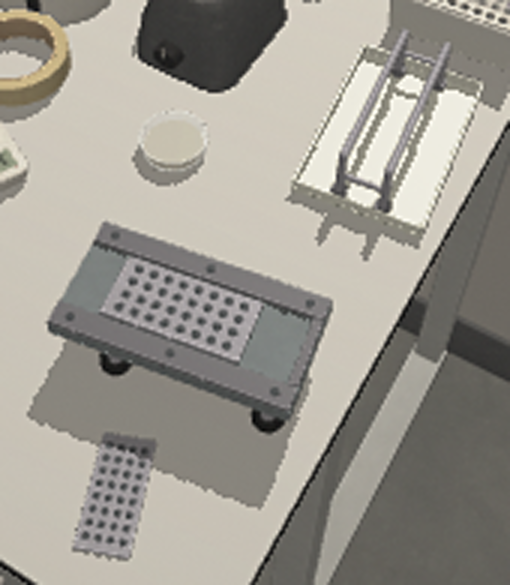

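```bash
cat > h.py <<'E'
import cv2,numpy as np,pickle
def ray(c,uv,z):
    K,R,t=c["intrinsics"],c["R"],c["t"]; C=-R.T@t
    d=R.T@np.linalg.inv(K)@np.array([uv[0],uv[1],1.0]); return C+d*(z-C[2])/d[2]
def proj(c,X):
    p=c["intrinsics"]@(c["R"]@np.array(X,float)+c["t"]); return p[:2]/p[2]
E
python3 - <<'E'
from h import *
from scipy.spatial.transform import Rotation as Ro
q=[0.12538348, -0.12554971,  0.69636733, -0.69540549]
print("tool axes cols\n",Ro.from_quat([q[1],q[2],q[3],q[0]]).as_matrix().round(3))
for n,roi in(("top",(290,125,70,95)),("side",(185,220,115,75))):
    c=pickle.load(open(n+"0.pkl","rb")); x,y,w,h=roi
    S=6; g=cv2.resize(c["frame"][y:y+h,x:x+w],None,fx=S,fy=S,interpolation=cv2.INTER_CUBIC)
    lab=cv2.cvtColor(g,cv2.COLOR_BGR2LAB).astype(int)
    # print colour samples by height from depth
    d=c["depth"]; R,t,K=c["R"],c["t"],c["intrinsics"]
    v,u=np.mgrid[0:384,0:512]; P=np.stack([(u-K[0,2])/K[0,0]*d,(v-K[1,2])/K[1,1]*d,d],-1)
    W=(P-t)@R
    np.save(n+"W.npy",W)
    Z=W[y:y+h,x:x+w,2]
    m=((Z>50)&(Z<72)).astype(np.uint8)
    nn,lb,st,ce=cv2.connectedComponentsWithStats(m); i=1+st[1:,4].argmax(); m=(lb==i)
    ys,xs=np.nonzero(m)
    pts=np.stack([ray(c,(xx+x,yy+y),60)[:2] for yy,xx in zip(ys,xs)]).astype(np.float32)
    print(n,"stage rect",cv2.minAreaRect(pts),"Zmed",np.median(Z[m]),len(pts), pts.mean(0))
    for a,b in(((325,150),"floor far"),((323,175),"plate"),((310,180),"rail"),((328,201),"floor near")):
        if n=="top": print(b,c["frame"][a[1]-1:a[1]+2,a[0]-1:a[0]+2].reshape(-1,3).mean(0))
E
```

```text
tool axes cols
 [[-0.937 -0.     0.349]
 [-0.349  0.001 -0.937]
 [-0.    -1.    -0.001]]
top stage rect ((561.1398315429688, -144.48599243164062), (189.1527099609375, 96.43570709228516), 9.070253372192383) Zmed 59.54488413902679 2680 [ 560.6722  -144.66483]
floor far [89.88888889 89.44444444 87.33333333]
plate [110.77777778 107.55555556 111.88888889]
rail [83.66666667 81.33333333 84.77777778]
floor near [91.77777778 91.44444444 89.33333333]
side stage rect ((563.5809936523438, -147.85458374023438), (190.08071899414062, 100.70819091796875), 9.113207817077637) Zmed 60.3125349955531 3451 [ 566.4619  -148.96718]
```

```bash
python3 - <<'E'
from h import *
def spots(c,roi,z,S=8):
    x,y,w,h=roi
    g=cv2.cvtColor(c["frame"],cv2.COLOR_BGR2GRAY)[y:y+h,x:x+w]
    g=cv2.resize(g,None,fx=S,fy=S,interpolation=cv2.INTER_CUBIC)
    th=cv2.adaptiveThreshold(g,255,cv2.ADAPTIVE_THRESH_MEAN_C,cv2.THRESH_BINARY_INV,S*6+1,6)
    n,l,s,ce=cv2.connectedComponentsWithStats(th)
    o=[(ce[i]+0.5)/S-0.5+[x,y] for i in range(1,n) if S*S*1.5<s[i,4]<S*S*9 and max(s[i,2:4])<S*4.5]
    return np.array(o)
T=pickle.load(open("top0.pkl","rb"));Sd=pickle.load(open("side0.pkl","rb"))
for n,c,roi in(("top",T,(308,150,34,52)),("side",Sd,(212,230,60,45))):
    p=spots(c,roi,60); P=np.array([ray(c,q,60)[:2] for q in p])
    a=np.deg2rad(9.07);e=np.array([np.cos(a),np.sin(a)]);f=np.array([-e[1],e[0]])
    s=(P-[561.1,-144.5])@np.c_[e,f]
    print(n,len(p)); print(s[np.argsort(s[:,0])].round(1).tolist())
# rack bars by depth
for n in("top","side"):
    W=np.load(n+"W.npy"); c=T if n=="top" else Sd
    m=(W[...,2]>50)&(W[...,2]<72)&(W[...,0]>480)&(W[...,0]<720)&(W[...,1]>0)&(W[...,1]<190)
    q=W[m]; print(n,m.sum(),cv2.minAreaRect(q[:,:2].astype(np.float32)),q[:,2].mean())
# tray
    m=(W[...,2]>8)&(W[...,2]<80)&(W[...,0]>480)&(W[...,0]<720)&(W[...,1]>-20)&(W[...,1]<186)
    nn,lb,st,ce=cv2.connectedComponentsWithStats(m.astype(np.uint8)); print(st[1:],ce[1:])
E
```

```text
top 36
[[-64.1, 44.0], [-49.2, 4.2], [-49.2, -7.5], [-49.1, -18.7], [-48.9, 15.6], [-36.9, 4.4], [-36.8, -18.8], [-36.8, -7.3], [-36.7, 15.5], [-24.7, -7.3], [-24.7, -18.7], [-24.5, 4.5], [-24.3, 15.9], [-12.4, 4.4], [-12.3, -7.3], [-12.3, 15.9], [-12.2, -18.5], [-0.3, -18.8], [-0.2, 15.7], [-0.0, -6.9], [0.1, 4.4], [0.8, 36.1], [1.0, -39.8], [11.9, -18.7], [12.0, -7.2], [12.2, 4.4], [12.2, 15.9], [24.2, -7.0], [24.3, 15.6], [24.3, 4.1], [24.3, -18.8], [36.5, -18.9], [36.6, -7.2], [36.7, 4.4], [36.8, 15.3], [49.9, -29.6]]
side 26
[[-49.7, -6.6], [-49.7, 16.6], [-49.6, 5.3], [-37.3, -18.1], [-37.2, 16.4], [-37.2, -6.7], [-37.2, 5.2], [-25.3, -18.1], [-25.2, -6.7], [-25.2, 16.5], [-25.0, 5.1], [-13.1, 5.2], [-13.0, 16.4], [-13.0, -6.3], [-0.8, 5.0], [-0.8, -6.6], [-0.7, 16.7], [0.4, -38.6], [11.4, -6.5], [11.5, 5.3], [11.7, 16.5], [23.7, 5.2], [23.8, -18.1], [23.9, 16.3], [36.1, 5.0], [36.3, 16.3]]
top 349 ((604.2083740234375, 117.06643676757812), (47.94486999511719, 150.71337890625), 6.021759033203125) 59.30374223706432
[[212 131   1   1   1]
 [196 134  61  50 545]
 [199 137  32   4  
[... 1291 characters left out ...]

 [210.         158.        ]
 [208.         161.        ]
 [211.         162.        ]
 [215.         162.        ]
 [199.         171.        ]
 [228.         170.        ]
 [253.         171.        ]
 [205.         172.        ]
 [241.         173.        ]
 [201.         175.        ]
 [211.         175.        ]
 [231.         174.        ]
 [247.         174.        ]
 [204.         176.        ]
 [202.         191.        ]
 [203.         196.        ]]
side 292 ((605.328369140625, 116.05330657958984), (46.858619689941406, 152.24700927734375), 6.076819896697998) 59.61587414866198
[[277 163  61  65 638]
 [304 190   1   1   1]] [[305.70062696 198.67398119]
 [304.         190.        ]]
```

Request:
jog_arm --pt "-11 0 -5.6" --pt "-22 0 -11.2" --pt "-33 0 -16.8" --pt "-44 0 -22.4" --pt "-54.3 0 -27.9" --roll '[0.05,0.1,0.15,0.199,0.199]' --claw '[0,0,0,0,0]'

```text
t: 0.72
tool_pos: [430.4, -353.6, 214.4]
tcp_rot: [0.055, -0.055, 0.705, -0.705]
contact_force: [0.2, -0.0, 0.1]
width: 44.1
```

```bash
cat > go.py <<'E'
import sys,numpy as np
from cell import status
from scipy.spatial.transform import Rotation as Ro
s=status.state(); q=s["tcp_rot"]; R=Ro.from_quat([q[1],q[2],q[3],q[0]]).as_matrix(); p=s["tool_pos"]
a=[float(v) for v in sys.argv[1:]]
d=np.array(a[:3])-p
zang=np.degrees(np.arctan2(R[1,2],R[0,2]))
print("t",s["t"],"pos",p.round(2),"w",s["width"].round(1),"F",s["contact_force"].round(1),"yaw_x",round(zang+90,2),"tilt",R[:,1].round(3))
print("delta cm",(R.T@d/10).round(3), "roll", round(-np.radians(a[3]-(zang+90)),4) if len(a)>3 else "")
E
python3 go.py 630.5 -134.6 100 9.07
```

```text
Traceback (most recent call last):
  File "go.py", line 8, in <module>
    print("t",s["t"],"pos",p.round(2),"w",s["width"].round(1),"F",s["contact_force"].round(1),"yaw_x",round(zang+90,2),"tilt",R[:,1].round(3))
                                          ^^^^^^^^^^^^^^^^
AttributeError: 'float' object has no attribute 'round'
```

```bash
sed -i 's/s\["width"\].round(1)/round(s["width"],1)/' go.py
python3 go.py 630.5 -134.6 100 9.07
```

```text
t 0.725 pos [ 430.41 -353.57  214.44] w 44.1 F [ 0.2 -0.   0.1] yaw_x 8.99 tilt [-0.  0. -1.]
delta cm [-23.186  11.444 -18.501] roll -0.0014
```

Request:
jog_arm --pt "-4.6 0 -3.7" --pt "-9.3 0 -7.4" --pt "-15 2 -12" --pt "-20 6 -16" --pt "-23.2 11 -18.5" --roll '[0,0,0,0,0]' --claw '[0,0,0,0,0]'

```text
t: 1.35
tool_pos: [618.9, -148.3, 123.2]
tcp_rot: [-0.057, 0.055, -0.705, 0.705]
contact_force: [0.5, -0.3, -0.2]
width: 0.7
```

```bash
python3 go.py 630.5 -134.6 80 9.07
```

```text
t 1.35 pos [ 618.86 -148.28  123.22] w 0.7 F [ 0.5 -0.3 -0.2] yaw_x 9.09 tilt [ 0.003 -0.001 -1.   ]
delta cm [-1.355  4.324 -1.171] roll 0.0004
```

Request:
jog_arm --pt "-1.35 2 -1.2" --pt "-1.35 4.3 -1.2" --pt "-1.35 4.3 -1.2" --pt "-1.35 4.3 -1.2" --roll '[0,0,0,0]' --claw '[0,0,0,0]'

```text
t: 1.85
tool_pos: [628.3, -136.8, 81.4]
tcp_rot: [-0.056, 0.055, -0.705, 0.705]
contact_force: [0.4, -0.1, -0.7]
width: 0.6
```

```bash
python3 go.py 630.5 -134.6 58 9.07
python3 - <<'E'
from h import *
from cell import vision
for n,r in(("top",(290,125,80,90)),("side",(180,210,130,90))):
    c=vision.read_camera(n);x,y,w,h=r
    cv2.imwrite(f"pics/d_{n}.png",cv2.resize(c["frame"][y:y+h,x:x+w],None,fx=6,fy=6,interpolation=cv2.INTER_CUBIC))
E
```

```text
t 1.85 pos [ 628.34 -136.78   81.38] w 0.6 F [ 0.4 -0.1 -0.7] yaw_x 8.99 tilt [ 0.001 -0.    -1.   ]
delta cm [-0.246  2.338 -0.183] roll -0.0014
```

View pics/d_side.png

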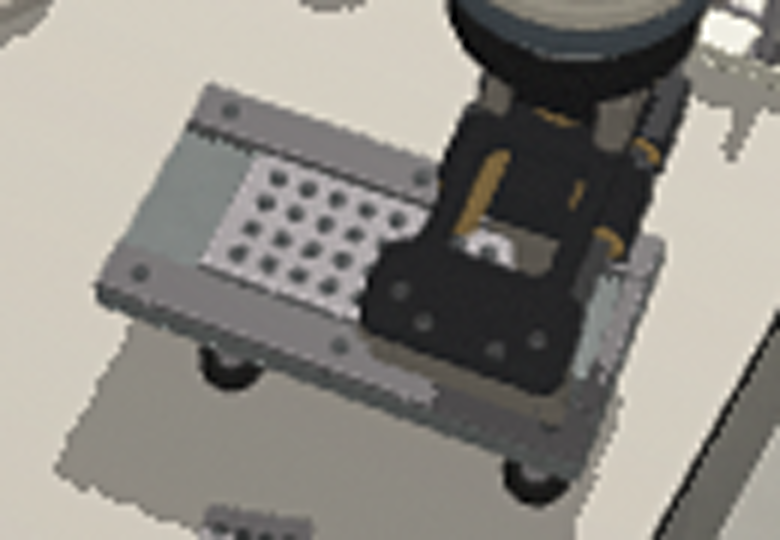

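```bash
python3 - <<'E'
from h import *
from cell import vision
a=np.deg2rad(9.07);e=np.array([np.cos(a),np.sin(a)]);f=np.array([-e[1],e[0]])
for n in("side","top"):
    c=vision.read_camera(n);d=c["depth"];R,t,K=c["R"],c["t"],c["intrinsics"]
    v,u=np.mgrid[0:384,0:512]; P=np.stack([(u-K[0,2])/K[0,0]*d,(v-K[1,2])/K[1,1]*d,d],-1);W=(P-t)@R
    m=(d>0)&(W[...,2]>64)&(W[...,2]<260); Q=W[m]; s=(Q[:,:2]-[628.3,-136.8])@np.c_[e,f]
    k=(abs(s[:,0])<80)&(abs(s[:,1])<120); s=s[k];z=Q[k,2]
    for lo in range(64,240,8):
        b=(z>=lo)&(z<lo+8)
        if b.sum()>3: print(n,lo,b.sum(),"x",np.percentile(s[b,0],[2,98]).round(),"y",np.percentile(s[b,1],[2,98]).round())
E
```

```text
side 64 6 x [-79.  23.] y [-39.  31.]
side 120 5 x [-7.  1.] y [-17. -16.]
side 128 11 x [-10.   3.] y [-17. -16.]
side 136 11 x [-9.  2.] y [-18. -17.]
side 160 4 x [-11.   6.] y [-30. -29.]
side 168 68 x [-26.  31.] y [-87.  80.]
side 176 104 x [-28.  32.] y [-87.  79.]
side 184 133 x [-23.  32.] y [-80.  80.]
side 192 306 x [-30.  31.] y [-92.  30.]
side 200 148 x [-26.  31.] y [-94.  74.]
side 208 962 x [-28.  30.] y [-94.  76.]
side 216 74 x [-21.  26.] y [-90.  -1.]
side 224 26 x [-18.  24.] y [-17.  -7.]
side 232 16 x [16. 24.] y [-17.  -8.]
top 64 10 x [-50.   1.] y [-40.  41.]
top 168 5 x [-31. -30.] y [-74.  85.]
top 176 9 x [-32. -31.] y [-25.  22.]
top 184 49 x [-32. -20.] y [-68.  65.]
top 192 41 x [-32. -25.] y [-32.  85.]
top 200 18 x [-31.  16.] y [-71.  95.]
top 208 360 x [-30.  29.] y [-43.  95.]
top 216 25 x [-28.  27.] y [-61.  92.]
```

View pics/d_top.png

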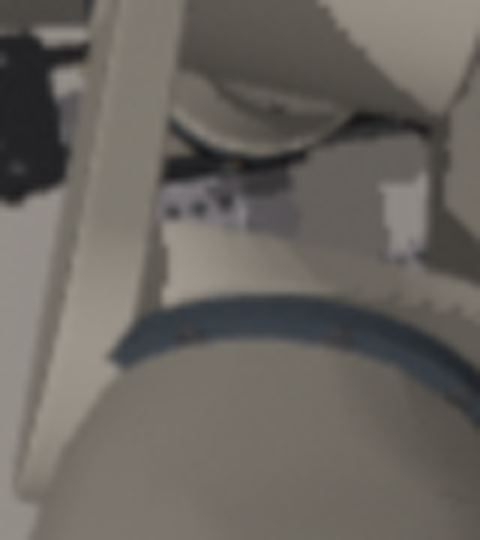

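Request:
jog_arm --pt "-0.25 1 -0.2" --pt "-0.25 2 -0.2" --pt "-0.25 2 -0.2" --pt "-0.25 2 -0.2" --roll '[0,0,0,0]' --claw '[0,0,0,0]'

```text
t: 2.55
tool_pos: [630.2, -133.6, 60.1]
tcp_rot: [0.056, -0.056, 0.705, -0.705]
contact_force: [0.9, -0.2, -0.8]
width: 0.4
```

```bash
python3 go.py 630.5 -134.6 57.7 9.07
```

```text
t 2.55 pos [ 630.22 -133.56   60.05] w 0.4 F [ 0.9 -0.2 -0.8] yaw_x 9.05 tilt [-0.  0. -1.]
delta cm [-0.011  0.235  0.108] roll -0.0004
```

Request:
jog_arm --pt "0 0.22 0.1" --pt "0 0.22 0.1" --pt "0.5 0.22 0.1" --pt "1.2 0.22 0.1" --pt "2 0.22 0.1" --roll '[0,0,0,0,0]' --claw '[0,0,0,0,0]'

```text
t: 3.18
tool_pos: [610.1, -137.8, 58.2]
tcp_rot: [-0.056, 0.056, -0.705, 0.705]
contact_force: [0.6, -0.5, 0.1]
width: 0.4
```

```bash
python3 go.py 561.5 -145.6 57.7 9.07; python3 - <<'E'
from h import *
from cell import vision
for n,r in(("side",(180,210,130,90)),):
    c=vision.read_camera(n);x,y,w,h=r
    cv2.imwrite(f"pics/e_{n}.png",cv2.resize(c["frame"][y:y+h,x:x+w],None,fx=6,fy=6,interpolation=cv2.INTER_CUBIC))
E
```

```text
t 3.175 pos [ 610.14 -137.82   58.19] w 0.4 F [ 0.6 -0.5  0.1] yaw_x 9.04 tilt [ 0. -0. -1.]
delta cm [4.926e+00 4.800e-02 4.000e-03] roll -0.0005
```

View pics/e_side.png

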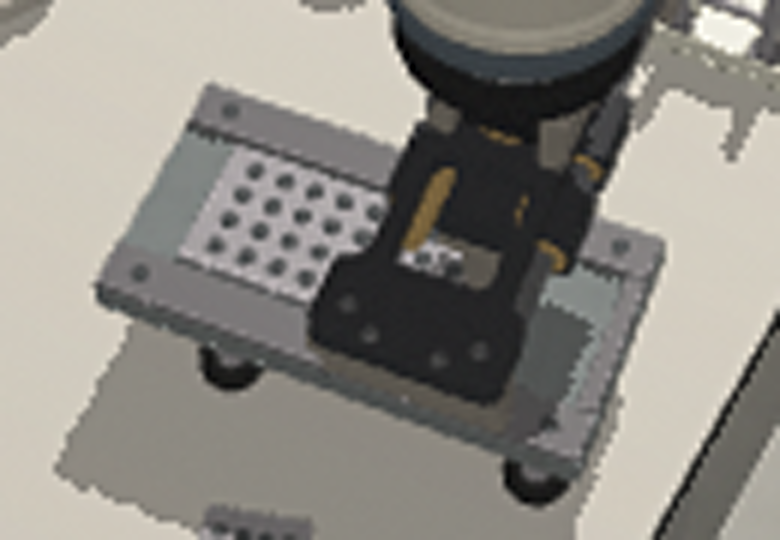

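Request:
jog_arm --pt "1.2 0.05 0" --pt "2.4 0.05 0" --pt "3.6 0.05 0" --pt "4.6 0.05 0" --pt "5.2 0.05 0" --roll '[0,0,0,0,0]' --claw '[0,0,0,0,0]'

```text
t: 3.85
tool_pos: [558.6, -146.0, 57.7]
tcp_rot: [0.056, -0.056, 0.705, -0.705]
contact_force: [0.3, 0.5, -0.3]
width: 0.3
```

```bash
python3 go.py 561.5 -145.6 57.7 9.07; python3 - <<'E'
from h import *
from cell import vision
c=vision.read_camera("side");x,y,w,h=(170,200,130,90)
cv2.imwrite(f"pics/f.png",cv2.resize(c["frame"][y:y+h,x:x+w],None,fx=6,fy=6,interpolation=cv2.INTER_CUBIC))
E
```

```text
t 3.85 pos [ 558.62 -146.04   57.67] w 0.3 F [ 0.3  0.5 -0.3] yaw_x 9.03 tilt [-0.  0. -1.]
delta cm [-0.292 -0.003  0.001] roll -0.0007
```

View pics/f.png

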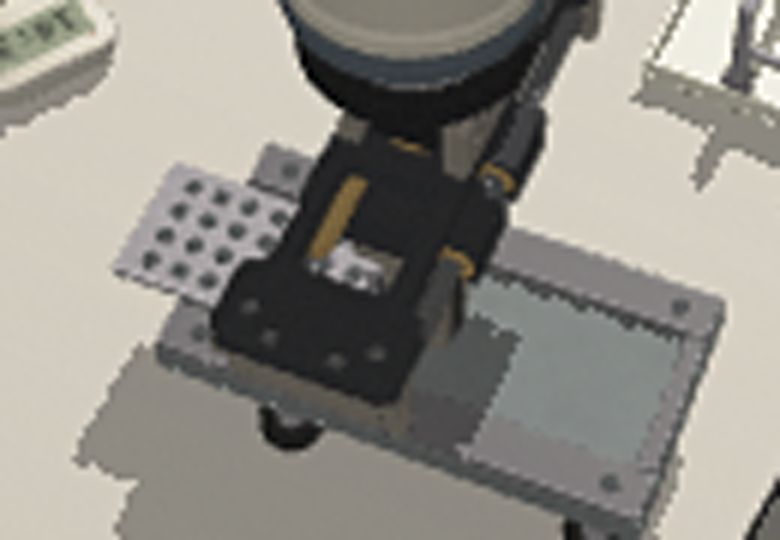

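Request:
jog_arm --pt "0.7 0 0" --pt "1.3 0 0" --pt "1.6 0 0" --pt "1.6 0 0" --roll '[0,0,0,0]' --claw '[0,0,0,0]'

```text
t: 4.4
tool_pos: [543.3, -148.4, 57.6]
tcp_rot: [0.056, -0.056, 0.705, -0.705]
contact_force: [0.2, -0.1, -0.2]
width: 0.3
```

Request:
jog_arm --pt "-0.3 0 0" --pt "-0.3 -4 0" --pt "3 -6 0" --pt "6 -6 0" --pt "8.5 -6 0" --roll '[0,0,0,0,0]' --claw '[0,0,0.5,1,1]'

```text
t: 5.03
tool_pos: [459.1, -161.9, 118.0]
tcp_rot: [-0.056, 0.056, -0.705, 0.705]
contact_force: [0.2, -0.4, -0.4]
width: 28.5
```

```bash
python3 - <<'E'
from h import *
from cell import vision
for n,r in(("top",(290,125,100,100)),("side",(170,200,130,90))):
    c=vision.read_camera(n);x,y,w,h=r; pickle.dump(c,open(n+"1.pkl","wb"))
    cv2.imwrite(f"pics/g_{n}.png",cv2.resize(c["frame"][y:y+h,x:x+w],None,fx=6,fy=6,interpolation=cv2.INTER_CUBIC))
E
python3 go.py 438 -165 90 9.07
```

```text
t 5.125 pos [ 457.62 -161.71  117.57] w 36.3 F [-1.1  0.1  0.2] yaw_x 9.0 tilt [-0.001  0.    -1.   ]
delta cm [1.985 2.759 0.019] roll -0.0012
```

View pics/g_side.png

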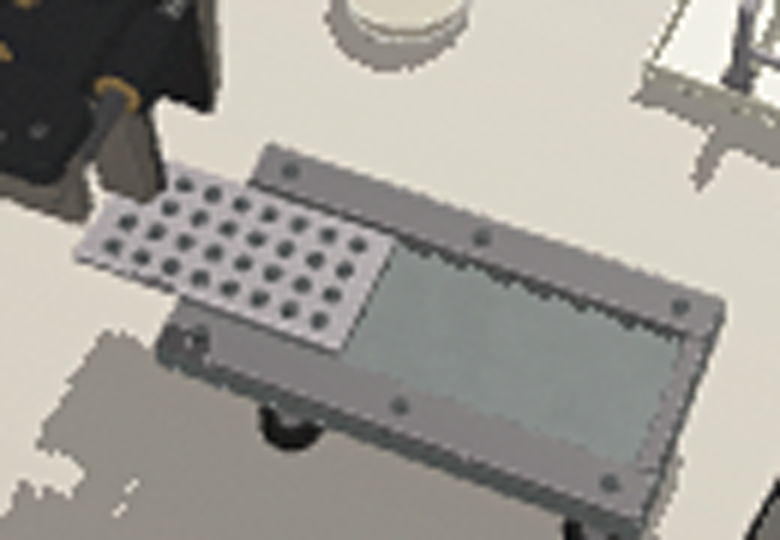

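View pics/g_top.png

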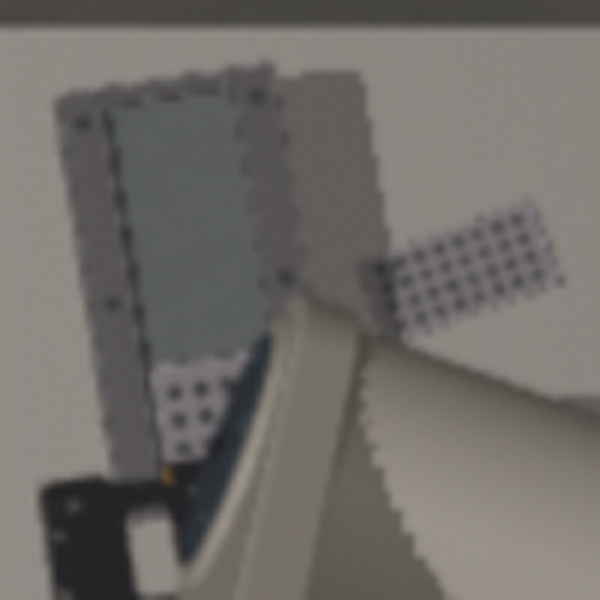

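```bash
python3 - <<'E'
from h import *
c=pickle.load(open("side1.pkl","rb")); S=8;x,y,w,h=(180,226,60,36)
g=cv2.resize(cv2.cvtColor(c["frame"],cv2.COLOR_BGR2GRAY)[y:y+h,x:x+w],None,fx=S,fy=S,interpolation=cv2.INTER_CUBIC)
th=cv2.adaptiveThreshold(g,255,cv2.ADAPTIVE_THRESH_MEAN_C,cv2.THRESH_BINARY_INV,S*6+1,6)
n,l,s,ce=cv2.connectedComponentsWithStats(th)
P=np.array([ray(c,(ce[i]+.5)/S-.5+[x,y],60)[:2] for i in range(1,n) if S*S*1.5<s[i,4]<S*S*9 and max(s[i,2:4])<S*4.5])
a=np.deg2rad(9.07);e=np.array([np.cos(a),np.sin(a)]);f=np.array([-e[1],e[0]])
q=(P-[561.9,-145.6])@np.c_[e,f]; print(q[np.argsort(q[:,0])].round(1).tolist())
E
```

```text
[[-163.0, 8.4], [-127.7, -17.1], [-127.6, -5.5], [-115.4, -5.2], [-115.4, 18.5], [-115.4, 6.1], [-115.4, -17.0], [-103.2, -5.2], [-103.2, -16.5], [-103.1, 6.3], [-91.1, 17.8], [-90.9, -5.3], [-90.9, 6.3], [-90.8, -17.1], [-80.2, 39.0], [-79.1, 17.6], [-78.9, 6.2], [-78.7, -5.2], [-78.6, -16.8], [-66.7, -47.9], [-66.7, 6.3], [-66.7, 17.8], [-66.6, -5.0], [-66.4, -16.7], [-54.3, 17.7], [-54.3, -5.3], [-54.2, 6.1], [-54.0, -16.7], [-42.1, 6.3], [-42.0, 18.0], [-42.0, -5.2], [-41.8, -16.7]]
```

```bash
python3 go.py 440.7 -164.9 39 9.07
```

```text
t 5.125 pos [ 457.62 -161.71  117.57] w 36.3 F [-1.1  0.1  0.2] yaw_x 9.0 tilt [-0.001  0.    -1.   ]
delta cm [1.71  7.859 0.055] roll -0.0012
```

Request:
jog_arm --pt "1.72 0 0.05" --pt "1.72 1 0.05" --pt "1.72 2 0.05" --pt "1.72 2 0.05" --pt "1.72 2 0.05" --roll '[0,0,0,0,0]' --claw '[1,1,1,1,1]'

```text
t: 5.75
tool_pos: [442.9, -164.9, 97.4]
tcp_rot: [0.056, -0.056, 0.705, -0.705]
contact_force: [1.0, -0.5, -0.3]
width: 85.9
```

```bash
python3 go.py 440.7 -164.9 39 9.07
```

```text
t 5.75 pos [ 442.92 -164.9    97.35] w 85.9 F [ 1.  -0.5 -0.3] yaw_x 9.06 tilt [-0.  0. -1.]
delta cm [ 0.217  5.835 -0.033] roll -0.0002
```

Request:
jog_arm --pt "0.2 1 0" --pt "0.2 2.5 0" --pt "0.2 4.5 0" --pt "0.2 5.8 0" --pt "0.2 5.8 0" --roll '[0,0,0,0,0]' --claw '[1,1,1,1,1]'

```text
t: 6.38
tool_pos: [439.8, -165.0, 38.4]
tcp_rot: [0.055, -0.057, 0.705, -0.705]
contact_force: [0.3, 0.2, -0.2]
width: 92.0
```

```bash
python3 go.py 440.7 -164.9 39 9.07;  python3 - <<'E'
from h import *
from cell import vision
c=vision.read_camera("side");x,y,w,h=(150,190,130,90)
cv2.imwrite(f"pics/h.png",cv2.resize(c["frame"][y:y+h,x:x+w],None,fx=6,fy=6,interpolation=cv2.INTER_CUBIC))
E
```

```text
t 6.375 pos [ 439.8  -164.96   38.39] w 92.0 F [ 0.3  0.2 -0.2] yaw_x 9.04 tilt [-0.002  0.001 -1.   ]
delta cm [-0.09  -0.061  0.008] roll -0.0005
```

View pics/h.png

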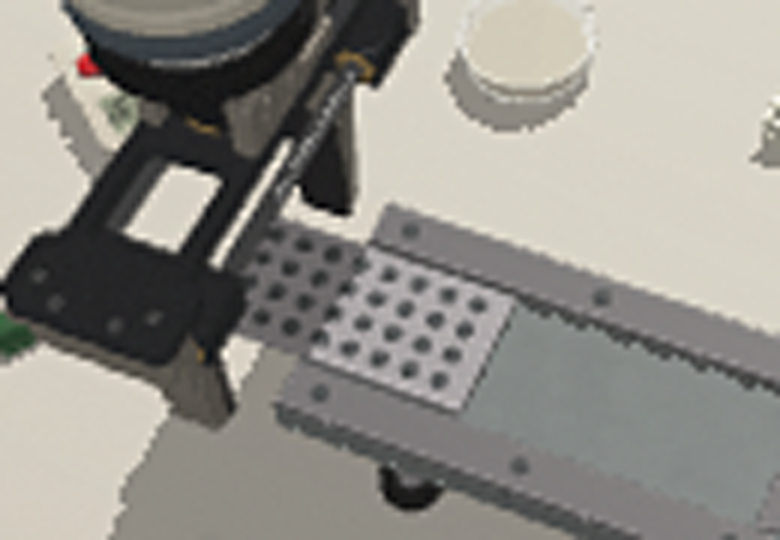

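Fingers straddle the overhang (near finger ~(210,390) in the crop, far one ~(330,190)). Close.

Request:
jog_arm --pt "-0.05 -0.05 0" --pt "-0.05 -0.05 0" --pt "-0.05 -0.05 0" --pt "-0.05 -0.05 0" --pt "-0.05 -0.05 0" --roll '[0,0,0,0,0]' --claw '[0.7,0.62,0.56,0.4,0.2]'

```text
t: 7.05
tool_pos: [441.3, -165.2, 40.2]
tcp_rot: [-0.056, 0.056, -0.705, 0.705]
contact_force: [0.4, 0.1, 1.2]
width: 50.6
```

Request:
jog_arm --pt "0 0 0" --pt "0 0 0" --pt "0 0 0" --roll '[0,0,0]' --claw '[0.2,0.2,0.2]'

```text
t: 7.42
tool_pos: [441.3, -165.2, 40.1]
tcp_rot: [-0.056, 0.056, -0.705, 0.705]
contact_force: [-0.4, -0.3, 1.4]
width: 51.1
```

```bash
python3 go.py 440.7 -164.9 39 9.07;  python3 - <<'E'
from h import *
from cell import vision
c=vision.read_camera("side");x,y,w,h=(150,190,130,90)
cv2.imwrite(f"pics/i.png",cv2.resize(c["frame"][y:y+h,x:x+w],None,fx=6,fy=6,interpolation=cv2.INTER_CUBIC))
E
```

```text
t 7.425 pos [ 441.28 -165.24   40.13] w 51.1 F [-0.4 -0.3  1.4] yaw_x 9.04 tilt [ 0. -0. -1.]
delta cm [ 0.052  0.113 -0.043] roll -0.0005
```

View pics/i.png

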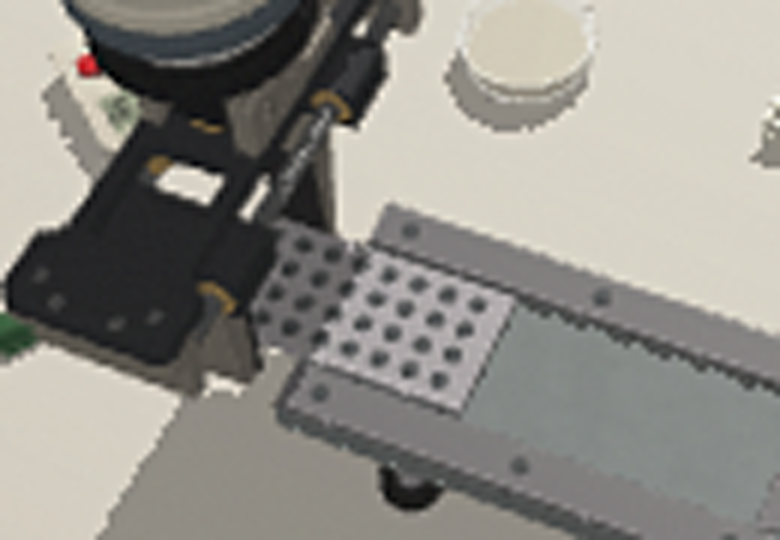

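Request:
jog_arm --pt "0 -0.4 0" --pt "0 -1.2 0" --pt "0 -2.5 0" --pt "0 -4 0" --pt "0 -5.5 0" --roll '[0,0,0,0,0]' --claw '[0.2,0.2,0.2,0.2,0.2]'

```text
t: 8.1
tool_pos: [441.4, -165.3, 96.5]
tcp_rot: [-0.056, 0.055, -0.705, 0.705]
contact_force: [0.1, -0.0, -1.7]
width: 51.5
```

```bash
python3 go.py 567.2 112.5 110 6.05;  python3 - <<'E'
from h import *
from cell import vision
c=vision.read_camera("side");x,y,w,h=(150,160,130,90)
cv2.imwrite(f"pics/j.png",cv2.resize(c["frame"][y:y+h,x:x+w],None,fx=6,fy=6,interpolation=cv2.INTER_CUBIC))
E
```

```text
t 8.1 pos [ 441.43 -165.28   96.5 ] w 51.5 F [ 0.1 -0.  -1.7] yaw_x 9.04 tilt [ 0.001 -0.    -1.   ]
delta cm [-16.787  -1.348 -25.456] roll 0.0522
```

View pics/j.png

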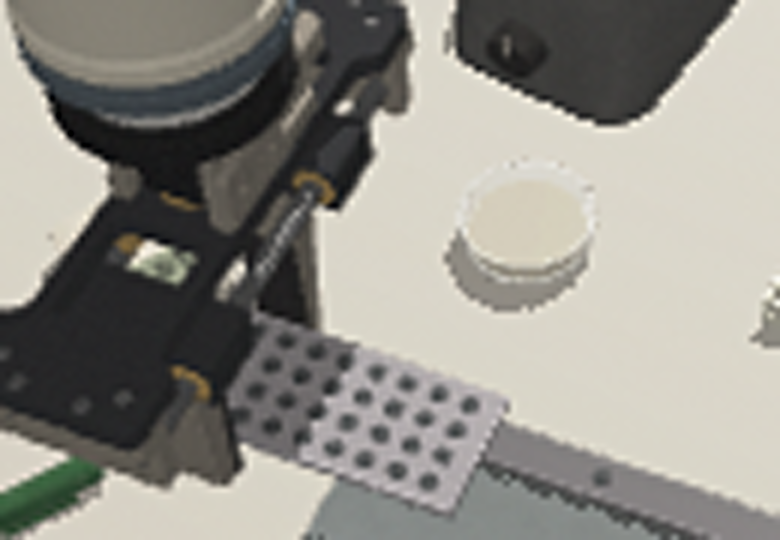

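```bash
python3 - <<'E'
import numpy as np
W=np.load("topW.npy")[205:260,180:245].reshape(-1,3); m=W[:,2]>25; print(W[m].min(0),W[m].max(0))
E
```

```text
[346.95416133  -0.45653472  25.00918612] [ 456.21440379  213.42279404 1217.3204236 ]
```

Request:
jog_arm --pt "-3 -1 -4" --pt "-6.5 -2 -9" --pt "-10 -2 -14" --pt "-13.5 -2 -19.5" --pt "-16.3 -2 -24" --roll '[0.01,0.025,0.04,0.052,0.052]' --claw '[0.2,0.2,0.2,0.2,0.2]'

```text
t: 8.78
tool_pos: [565.3, 99.7, 115.7]
tcp_rot: [0.038, -0.037, 0.706, -0.706]
contact_force: [0.2, -0.1, -1.6]
width: 51.3
```

```bash
python3 go.py 567.2 112.5 90 6.05
```

```text
t 8.775 pos [565.3   99.67 115.65] w 51.3 F [ 0.2 -0.1 -1.6] yaw_x 6.08 tilt [ 0.001  0.    -1.   ]
delta cm [-0.323  2.566 -1.255] roll 0.0005
```

Request:
jog_arm --pt "-0.3 0.5 -0.6" --pt "-0.3 1.5 -1.2" --pt "-0.3 3 -1.25" --pt "-0.3 4.5 -1.25" --pt "-0.3 4.5 -1.25" --roll '[0,0,0,0,0]' --claw '[0.2,0.2,0.2,0.2,0.2]'

```text
t: 9.4
tool_pos: [564.7, 109.1, 68.4]
tcp_rot: [-0.036, 0.038, -0.706, 0.706]
contact_force: [-0.1, 0.2, -1.2]
width: 51.0
```

```bash
python3 go.py 567.2 112.5 44.1 6.05; python3 - <<'E'
from h import *
from cell import vision
for n,r in(("top",(170,110,100,100)),("side",(260,130,110,100))):
    c=vision.read_camera(n);x,y,w,h=r; pickle.dump(c,open(n+"2.pkl","wb"))
    cv2.imwrite(f"pics/k_{n}.png",cv2.resize(c["frame"][y:y+h,x:x+w],None,fx=6,fy=6,interpolation=cv2.INTER_CUBIC))
E
```

```text
t 9.4 pos [564.74 109.09  68.41] w 51.0 F [-0.1  0.2 -1.2] yaw_x 6.0 tilt [-0.003 -0.001 -1.   ]
delta cm [-0.288  2.43  -0.315] roll -0.0009
```

View pics/k_side.png

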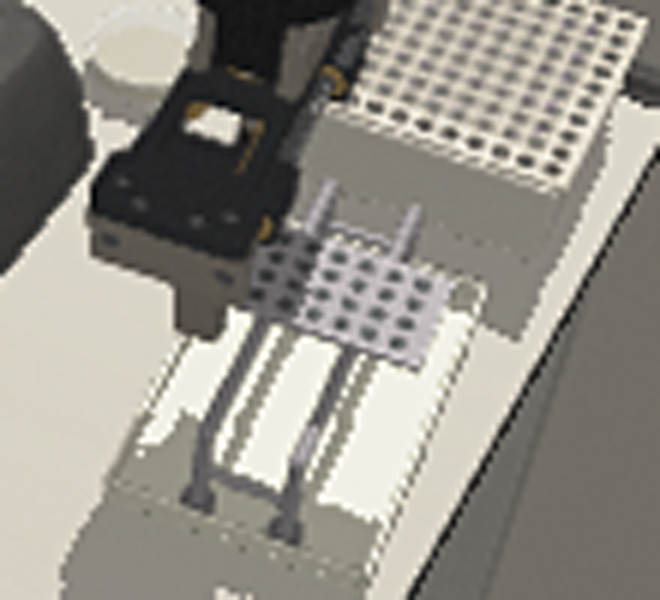

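View pics/k_top.png

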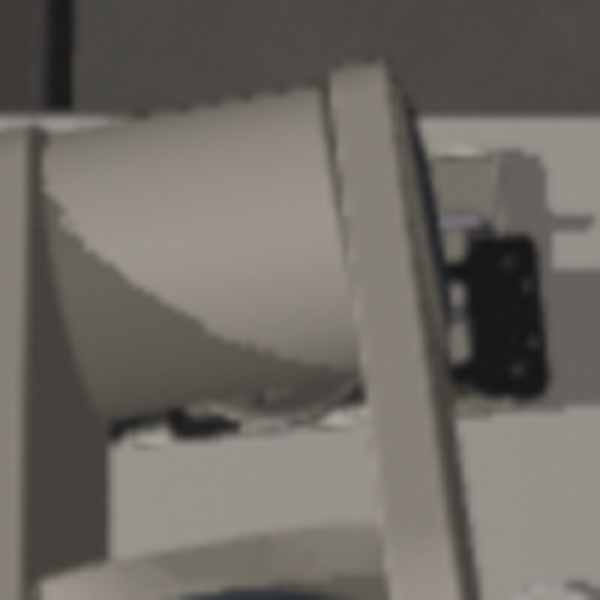

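```bash
cat > pl.py <<'E'
from h import *
import sys
def plate(c,roi,z,ctr=(604.8,116.5),ang=6.05,S=8):
    x,y,w,h=roi
    g=cv2.resize(cv2.cvtColor(c["frame"],cv2.COLOR_BGR2GRAY)[y:y+h,x:x+w],None,fx=S,fy=S,interpolation=cv2.INTER_CUBIC)
    th=cv2.adaptiveThreshold(g,255,cv2.ADAPTIVE_THRESH_MEAN_C,cv2.THRESH_BINARY_INV,S*6+1,6)
    n,l,s,ce=cv2.connectedComponentsWithStats(th)
    P=np.array([ray(c,(ce[i]+.5)/S-.5+[x,y],z)[:2] for i in range(1,n) if S*S*1.5<s[i,4]<S*S*9 and max(s[i,2:4])<S*4.5])
    a=np.deg2rad(ang);e=np.array([np.cos(a),np.sin(a)]);f=np.array([-e[1],e[0]])
    q=(P-ctr)@np.c_[e,f]; return q[np.argsort(q[:,0])]
def planefit(c,ctr,z,a=0.0,hx=20,hy=20):
    d=c["depth"];R,t,K=c["R"],c["t"],c["intrinsics"]
    v,u=np.mgrid[0:384,0:512]; P=np.stack([(u-K[0,2])/K[0,0]*d,(v-K[1,2])/K[1,1]*d,d],-1);W=(P-t)@R
    m=(d>0)&(abs(W[...,0]-ctr[0])<hx)&(abs(W[...,1]-ctr[1])<hy)&(abs(W[...,2]-z)<12)
    Q=W[m]; A=np.c_[Q[:,:2]-ctr,np.ones(len(Q))]; s,*_=np.linalg.lstsq(A,Q[:,2],rcond=None)
    return len(Q),s
E
python3 - <<'E'
from pl import *
c=pickle.load(open("side2.pkl","rb"))
print(planefit(c,(612,113),88))
print(plate(c,(298,165,40,32),88.3).round(1).tolist())
E
```

```text
(195, array([-2.94797139e-02,  6.47300821e-03,  8.89629356e+01]))
[[-33.8, -16.4], [-20.8, -7.2], [-20.6, 4.0], [-18.6, 32.5], [3.4, 15.5], [3.8, 4.2], [3.9, -7.5], [4.4, -19.3], [15.5, 15.4], [15.6, -7.8], [15.8, 3.6], [16.1, -19.2], [27.8, 15.1], [28.0, 3.8], [28.0, -7.7], [28.1, -19.5], [40.2, 15.3], [40.2, -7.9], [40.2, 3.7], [40.5, -19.3], [45.7, 48.7], [50.9, -10.9], [51.1, -0.4]]
```

Request:
jog_arm --pt "-0.25 0.6 -0.2" --pt "-0.25 1.2 -0.2" --pt "-0.25 1.4 -0.2" --pt "-0.25 1.4 -0.2" --pt "-0.25 1.4 -0.2" --roll '[0,0,0,0,0]' --claw '[0.2,0.2,0.2,0.2,0.2]'

```text
t: 10.12
tool_pos: [568.5, 112.5, 56.2]
tcp_rot: [0.037, -0.037, 0.706, -0.706]
contact_force: [-0.0, 1.0, -1.3]
width: 50.9
```

```bash
python3 go.py 567.2 112.5 44.1 6.05; python3 - <<'E'
from pl import *
from cell import vision,status
c=vision.read_camera("side");pickle.dump(c,open("side3.pkl","wb"))
z=status.state()["tool_pos"][2]+17.9
print(z,planefit(c,(612,113),z+2))
print(plate(c,(298,165,40,35),z+2).round(1).tolist())
E
python3 go.py 567.2 112.5 44.1 6.05
```

```text
t 10.125 pos [568.5  112.47  56.22] w 50.9 F [-0.   1.  -1.3] yaw_x 6.07 tilt [ 0.  0. -1.]
delta cm [ 0.129  1.212 -0.017] roll 0.0003
74.17982679535271 (191, array([-2.28720760e-02,  1.34367859e-02,  7.61029487e+01]))
[[-31.3, -16.0], [-17.5, 6.3], [-17.2, -5.3], [7.0, 17.4], [7.1, 6.2], [7.2, -5.3], [7.8, -17.2], [19.0, 17.5], [19.1, -5.6], [19.1, 5.9], [19.3, -17.5], [31.3, 17.4], [31.5, -17.0], [31.5, 6.1], [31.6, -5.7], [39.9, 41.9], [43.5, 17.0], [43.7, 6.0], [43.8, -16.9], [43.9, -5.7], [44.4, 60.4], [50.5, 41.2], [54.3, 2.1], [54.6, -14.2]]
t 10.175 pos [568.52 112.45  56.28] w 50.9 F [-0.6  0.5 -1.4] yaw_x 6.07 tilt [ 0.  0. -1.]
delta cm [ 0.131  1.218 -0.019] roll 0.0003
```

Request:
jog_arm --pt "0.09 0.4 0.02" --pt "0.09 0.8 0.02" --pt "0.09 1.0 0.02" --pt "0.09 1.1 0.02" --pt "0.09 1.1 0.02" --roll '[0,0,0,0,0]' --claw '[0.2,0.2,0.2,0.2,0.2]'

```text
t: 10.8
tool_pos: [567.6, 112.1, 45.1]
tcp_rot: [-0.037, 0.037, -0.706, 0.706]
contact_force: [1.2, 0.2, -1.7]
width: 51.2
```

```bash
python3 go.py 567.2 112.5 44.1 6.05; python3 - <<'E'
from pl import *
from cell import vision,status
c=vision.read_camera("side");pickle.dump(c,open("side3.pkl","wb"))
z=status.state()["tool_pos"][2]+17.9
print(z,planefit(c,(612,113),z+2))
print(plate(c,(298,165,40,38),z+2).round(1).tolist())
x,y,w,h=(260,130,110,100)
cv2.imwrite(f"pics/l.png",cv2.resize(c["frame"][y:y+h,x:x+w],None,fx=6,fy=6,interpolation=cv2.INTER_CUBIC))
E
```

```text
t 10.8 pos [567.57 112.12  45.07] w 51.2 F [ 1.2  0.2 -1.7] yaw_x 6.06 tilt [-0. -0. -1.]
delta cm [ 0.032  0.097 -0.042] roll 0.0002
63.03679097042986 (194, array([-3.22233091e-02,  2.10445171e-02,  6.48210537e+01]))
[[-30.6, -17.9], [-18.6, -5.5], [-18.2, -17.5], [6.0, 17.6], [6.1, 5.8], [6.3, -5.9], [6.8, -17.3], [17.8, 17.5], [18.1, 6.1], [18.2, -5.8], [18.2, -17.1], [30.1, 16.8], [30.4, -6.2], [30.5, 5.8], [30.5, -17.1], [38.7, 52.2], [42.6, -6.1], [42.8, 5.4], [42.9, 17.5], [43.1, -17.2], [43.3, 71.1], [49.2, 51.4], [53.5, -5.7]]
```

View pics/l.png

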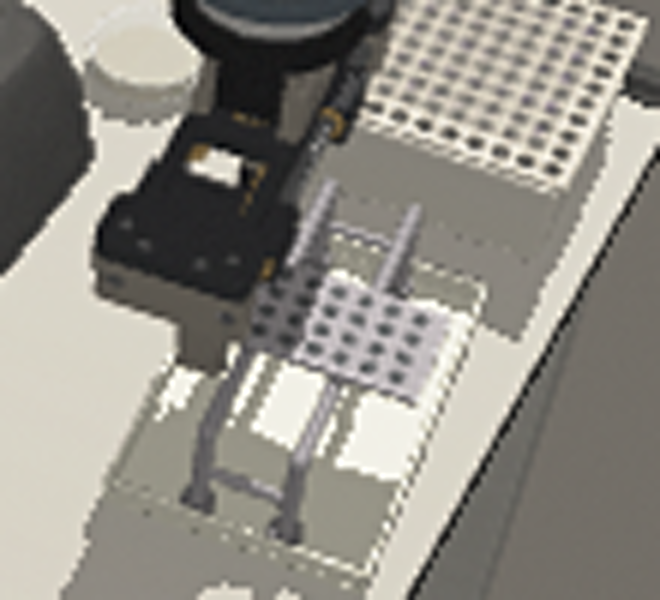

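Request:
jog_arm --pt "0 0.05 0.03" --pt "0 0.1 0.03" --pt "0 0.13 0.03" --pt "0 0.13 0.03" --roll '[0,0,0,0]' --claw '[0.2,0.2,0.2,0.2]'

```text
t: 11.35
tool_pos: [567.7, 111.8, 44.1]
tcp_rot: [0.038, -0.037, 0.706, -0.706]
contact_force: [-1.1, 0.2, 3.2]
width: 51.3
```

```bash
python3 go.py 567.2 112.5 44.1 6.05
```

```text
t 11.35 pos [567.73 111.84  44.14] w 51.3 F [-1.1  0.2  3.2] yaw_x 6.06 tilt [ 0.  0. -1.]
delta cm [ 0.046  0.004 -0.071] roll 0.0002
```

Request:
jog_arm --pt "0 0.05 0" --pt "0 0.05 0" --pt "0 0.05 0" --pt "0 0.05 0" --pt "0 0.05 0" --roll '[0,0,0,0,0]' --claw '[0.2,0.5,0.58,0.64,0.75]'

```text
t: 11.98
tool_pos: [567.5, 111.8, 43.1]
tcp_rot: [-0.037, 0.037, -0.706, 0.706]
contact_force: [0.3, 0.1, -0.2]
width: 66.9
```

Request:
jog_arm --pt "0 0 0" --pt "0 0 0" --pt "0 -1 0" --pt "0 -3 0" --pt "0 -6 0" --roll '[0,0,0,0,0]' --claw '[0.85,0.85,0.85,0.85,0.85]'

```text
t: 12.6
tool_pos: [567.1, 111.7, 103.9]
tcp_rot: [-0.037, 0.038, -0.706, 0.706]
contact_force: [0.5, -0.4, 0.3]
width: 77.9
```

```bash
python3 go.py 567.2 112.5 44.1 6.05; python3 - <<'E'
from pl import *
from cell import vision,status
c=vision.read_camera("side")
x,y,w,h=(260,130,110,100)
cv2.imwrite(f"pics/m.png",cv2.resize(c["frame"][y:y+h,x:x+w],None,fx=6,fy=6,interpolation=cv2.INTER_CUBIC))
E
```

```text
t 12.6 pos [567.07 111.73 103.93] w 77.9 F [ 0.5 -0.4  0.3] yaw_x 6.06 tilt [-0.001 -0.    -1.   ]
delta cm [-0.028  5.983 -0.075] roll 0.0002
```

View pics/m.png

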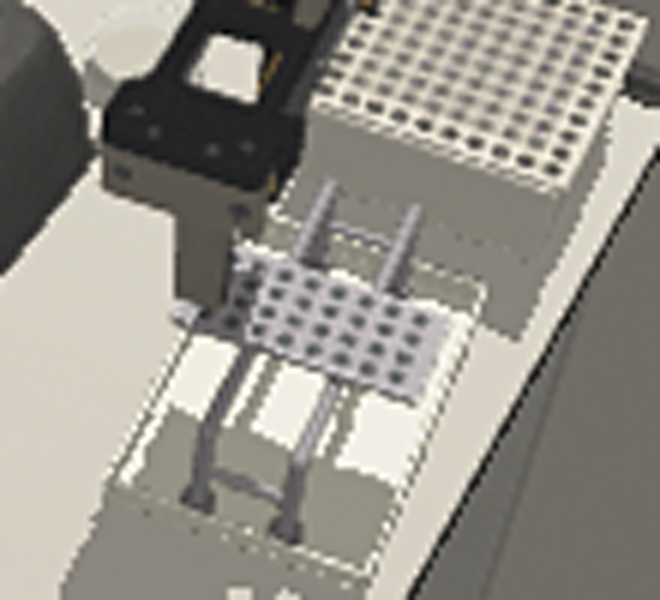

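Plate rests on the bars. Lift higher and back away to the right, over the stage, to clear both views.

Request:
jog_arm --pt "0 -6 0" --pt "0 -10 0" --pt "0 -11 6" --pt "0 -11 12" --pt "0 -11 18" --roll '[0,0,0,0,0]' --claw '[0.85,0.85,0.85,0.85,0.85]'

```text
t: 13.28
tool_pos: [586.8, -68.8, 214.3]
tcp_rot: [-0.038, 0.037, -0.706, 0.706]
contact_force: [0.1, 1.3, -0.7]
width: 78.1
```

Request:
jog_arm --pt "0 0 6" --pt "0 0 12" --pt "0 0 18" --pt "0 0 22" --pt "0 0 22" --roll '[0,0,0,0,0]' --claw '[0.85,0.85,0.85,0.85,0.85]'

```text
t: 13.9
tool_pos: [609.6, -288.7, 213.4]
tcp_rot: [-0.036, 0.036, -0.706, 0.706]
contact_force: [0.8, 0.6, -0.5]
width: 78.3
```

```bash
cat > fin.py <<'E'
from pl import *
from cell import vision,status
for n,r,roi in(("top",(150,110,130,100),(200,135,45,50)),("side",(260,130,110,100),(295,165,44,38))):
    c=vision.read_camera(n);x,y,w,h=r;pickle.dump(c,open(n+"4.pkl","wb"))
    cv2.imwrite(f"pics/n_{n}.png",cv2.resize(c["frame"][y:y+h,x:x+w],None,fx=6,fy=6,interpolation=cv2.INTER_CUBIC))
    print(n,planefit(c,(604,116),64,hx=35)); print(plate(c,roi,64).round(1).tolist())
E
python3 fin.py
```

```text
top (398, array([-2.79900897e-03,  8.04997347e-03,  6.42067912e+01]))
[[-42.6, 5.0], [-42.6, -18.5], [-42.4, -6.5], [-30.3, 17.6], [-30.1, -18.2], [-30.0, 5.2], [-29.9, -6.3], [-20.7, -28.6], [-18.1, 16.8], [-18.0, -6.4], [-17.7, 5.3], [-17.7, -17.9], [-16.5, -41.3], [-5.7, 5.1], [-5.6, -18.2], [-5.5, -6.5], [6.3, 17.6], [6.6, 5.3], [6.7, -6.2], [6.8, -18.1], [18.2, -29.0], [18.7, 17.1], [18.7, -6.2], [18.9, -18.0], [19.0, 5.5], [23.6, -38.0], [30.9, 5.3], [31.2, -17.8], [31.2, -6.1], [43.4, 5.6], [43.6, -6.1], [43.8, -18.2], [51.9, 22.1]]
side (325, array([ 8.32381805e-03, -3.09589118e-03,  6.48051458e+01]))
[[-43.4, 17.5], [-43.1, 6.1], [-42.2, -5.5], [-30.8, 18.0], [-30.8, -5.4], [-30.5, -17.3], [-30.5, 5.8], [-18.9, 17.7], [-18.6, -5.4], [-18.5, 6.2], [-18.5, -16.7], [-6.4, -17.0], [-6.4, -5.4], [-6.3, 17.4], [-6.1, 6.0], [5.6, 18.2], [5.9, -5.5], [5.9, 6.4], [17.9, -5.4], [18.0, 18.2], [18.3, 6.1], [18.6, -16.9], [30.0, 17.7], [30.3, 6.5], [30.5, -5.4], [30.6, -17.1], [38.6, 53.1], [42.5, -5.4], [42.6, 6.4], [42.7, 18.4], [42.9, -16.4], [43.1, 72.2], [50.6, 53.5], [52.6, 7.9], [53.6, 15.5], [54.0, -18.4], [64.2, 20.0]]
```

View pics/n_top.png

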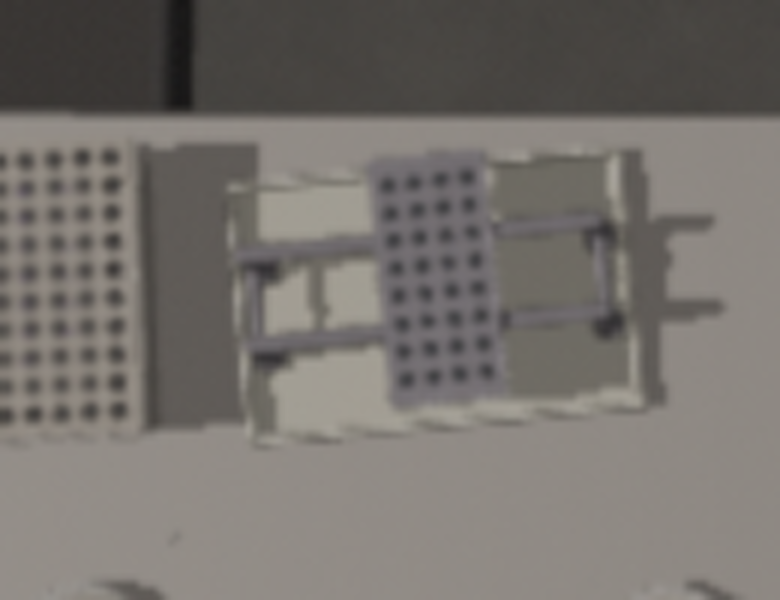

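View pics/n_side.png

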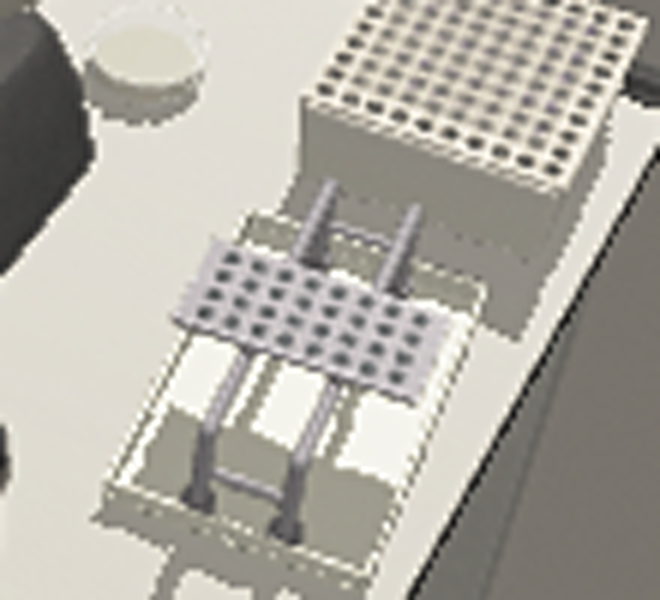

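```bash
python3 - <<'E'
from h import *
from cell import ticket,status
a=pickle.load(open("top0.pkl","rb"))["frame"];b=pickle.load(open("top4.pkl","rb"))["frame"]
for n,(x,y) in(("A",(262,218)),("B",(166,217))):
    print(n,cv2.absdiff(a[y-14:y+14,x-14:x+14],b[y-14:y+14,x-14:x+14]).mean())
print(status.state()["contact_force"],ticket.hand_in())
E
```

```text
A 1.0123299319727892
B 0.9961734693877551
the job is handed in; nothing more can be done
[-0.63440746  0.03970945 -0.66426223] None
```

The larger spotted plate now lies across the drying rack's two bars, spots up, and the job was handed in at about 14 s of the 48 s allowed. I pushed its back edge with the shut fingers until about 44 mm stuck out past the stage lip. I then pinched that part from the sides and carried the plate over. After lowering it until it touched the bars, I let go and backed off.

| Check after release | Top camera | Side camera |
|---|---|---|
| Offset from rack centre, along rack x | +0.5 mm | -0.2 mm |
| Offset from rack centre, along rack y | -0.5 mm | about +0.5 mm |
| Long side off square to the bars | about 0.2° | about 0.5° |
| Slope from level | about 0.5° | about 0.5° |

- **Dishes:** in the top camera, dish_a and dish_b look the same as in the first image.
- **Robot:** the gripper is open, clear of everything, with no contact force beyond sensor noise.
- **In transit:** the far end of the plate drooped about 1.5 to 2° in the grip while it was carried. It settled level once it was on the bars.
- **Disagreements:** the two cameras differ by about 1 mm, within their calibration. No check failed.

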